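# Clear the test station and latch its guard

### The job

A spanner was left lying across the motor test station, in the way of its sliding guard. First take the spanner out and lay it flat on the floor of the grey tool tray, then push the guard shut over the motor core until its latch clicks and holds it. Leave the core and the other things on the bench where they are.

Things in the scene. Friction and masses are not known exactly. Their poses are not given: they have to be found in the camera images.
- station: Fixed low test station, 220 mm (its x) by 470 mm (its y); position and yaw vary. Origin on the table at its middle, z up. Dark flat bed at z = 30 mm. The guard shuts towards its +y. At the +y end a grey latch housing (y = 150 to 215 mm, top z = 76 mm) carries the latch at x = 70 mm (up to z = 115 mm). A motor core stands on the bed at about y = 98 mm.
- guard (a joint): Travel in m of the clear sliding guard along the station's +y: 0 = fully open, about 0.219 = shut and latched, 0.227 = end stop. Friction 1.5 N. From 0.208 on a sprung bumper pushes back with 4 to 9 N: let go before the latch has caught, the guard springs back to about 0.20. To latch, push to 0.222 or more; this takes about 15 N.
- pawl (a joint): Angle in rad of the sprung steel latch pawl on the housing: 0 = down. The guard's pin lifts it to about 0.14 as it passes under (guard at about 0.193 to 0.220); it then drops (click) behind the pin and holds the guard.
- guard_handle (a point): Middle of the guard's black handle bar: round, 14 mm thick, 110 mm long along the station's x, centre at z = 128 mm, 45 mm above the guard's top, on two 10 mm posts 90 mm apart. Moves with the guard: station y = -210 mm + travel. Push it from behind (its -y side) or grip it from above.
- guard_front (a point): Middle of the guard's leading top edge, z = 83 mm, at station y = -80 mm + travel. The guard is a clear hood with aluminium edges, 170 mm wide (station x), 150 mm long (y), walls from z = 33 to 83 mm, open at this leading end; a steel pin on it, at x = 70 mm, meets the latch.
- spanner: Loose steel spanner, 220 mm long along its x, shank 16 mm wide and 8 mm thick, heads 36 to 39 mm wide and 10 mm thick (ring end -x, open end +x), 0.22 kg. Origin on its underside, mid-length. At the start it lies flat on the station's bed, roughly along the station's x, between the open guard and the motor core.
- spanner_mid (a point): Point inside the spanner's shank at mid-length and mid-thickness, 5 mm above the surface it lies on; good grasp point.
- tray: Fixed open grey tool tray, 300 mm (its x) by 170 mm (its y), rim at 35 mm, walls and floor 5 mm thick. Origin on the table under its middle. A screwdriver lies along its +y wall (y = 40 to 78 mm); the rest, y = -80 to 35 mm, is free. Position and yaw vary.
- stator: Loose small motor core (steel ring with copper windings and white ties), 72 mm across, 34 mm tall, 0.5 kg, standing on the station's bed. Origin under its middle. The shut guard covers it. Not to be pushed about.
- mallet: Bystander: mallet, 240 mm long along its x, head 90 mm wide, lying on the table. Origin on its underside, near mid-length.
- end_bell: Bystander: aluminium motor end cover, 120 mm across, 46 mm tall. Origin under its middle.
- tape_roll: Bystander: roll of white tape, 90 mm across, 24 mm tall, lying flat. Origin under its middle.
- wire_spool: Bystander: black spool of copper wire, 80 mm across, 60 mm tall. Origin under its middle.

How it is judged:
By the outcome, as a careful person would: the job done as asked, in the order asked, and still so for the second after the job is handed in, with the robot touching nothing.
It also fails if it takes over 64 s, if anything falls off the work surface, if the arm or the gripper's body presses on something with over 40 N, if the wrist force passes 120 N, or if a joint passes its speed limit or range.

### The arm

A 7-joint arm with a two-finger parallel gripper is mounted at the origin on the work surface. World frame = base frame: x ahead of the robot, y to its left, z up, the work surface at z = 0. Lengths are in m, angles in rad, forces in N, time in s.
With the tool pointing down it reaches from about 0.4 to 0.9 m from the base axis. Payload 5.5 kg.
Tool frame: the origin (TCP) lies at the very end of the fingers, on their centre line; the grasp point (between the pads) lies behind it (manip.tcp_to_grasp is the z of the grasp point in the tool frame, in m); z points along the fingers, y is the line along which they close (so a half turn about z gives the same grasp; the last joint's range is limited). The gripper opens to 85 mm and grips with 20 to 120 N. Pads are 22 mm wide; open, the fingers measure 114 mm over their backs; the gripper's body (76 mm by 85 mm) begins 54 mm behind the grasp point. The pads swing forward as they close: fully open they stand 13 mm farther back than shut.
Start: joints at [1.465, 0.501, -0.427, 1.55, 0.221, 1.138, -0.21], TCP at [0.234, -0.606, 0.231] pointing down, gripper open.
Joint ranges: [-2.88, 2.88], [-0.31, 2.03], [-1.54, 1.56], [0.2, 2.42], [-1.41, 4.55], [0.19, 2.02], [-2.57, 2.57]. Speed limits (rad/s): [2.57, 2.57, 3.14, 3.14, 3.14, 3.14, 3.14].

### API

Orientations are given as a unit quaternion [x, y, z, w].
In Python, from bench import manip gives the robot as it stands.
- The arm moves only by the tool carry_out, never from a script. Its argument "deltas" is a list of rows, each a list of 5 numbers: the shift along the world's x, y, z in cm, then the turn about the world's z in degrees, then the opening, from 0 (shut) to 1 (fully open). A call has exactly 10 rows; each row shifts and turns the commanded pose from where the row before left it; what a row does not reach is not made up. A row lasts 1/12 s, in which the tool goes at most 41.7 mm and 7.16 degrees, less where a joint would pass 70% of its speed; a pose out of reach is approached as far as the arm can. A call is refused whole if a number of a shift passes 4.17 or a number of a turn 7.16, either way. A call with a gripper value outside its range is refused whole. The fingers move at their own pace and stop on an object; the grip force is fixed at half the most. Time passes only in rows, so rows that do not move let the fingers close, or fill a call up. It gives the time, the measured TCP pose, the force, the opening and the grip force at its end, in the units of the state.
- manip.sense(): the state, without advancing time (a new reading comes with each control period).
- manip.snapshot(name): name is "scene" or "top" or "wrist"; returns a dict with "image" (480x640x3 uint8, red, green, blue), "fovy" (degrees; the focal length in pixels is half the picture's height over the tangent of half this angle, whatever the lens; pixels are square), "cx", "cy" (the principal point, pixels), "k1" (the pictures are not rectified: a ray, as slopes to the right and down, at radius r is drawn at 1 + k1 r^2 times it, then the intrinsics apply), "rvec" (rotation vector, rad) and "tvec" (3), from world to camera coordinates, as OpenCV has them. Camera axes: x right, y down, z forward; pixel columns grow to the right and rows downward; lengths in m; the calibration is good to about 2 mm. A picture is of the moment at which its call begins. There is no depth.
- manip.hand_in(): hands the job in; it is judged then, once.
Trained networks look in the newest picture that a camera, given by its name, has taken for a name from the list of things; names that differ only in an ending like _2 or _b are one class to them, and where a whole thing is asked for, a point or a joint stands for the part that bears it (a point fixed in the world has none). Each returns a list of dicts, best first, with "conf" (0 to 1); they miss things now and then, are a little off and sometimes report something else, mostly with a low value. They report only what shows in the picture. A call takes as long as a camera call.
- manip.spot_in(query, camera): "at" ([x, y, z] in m, in world coordinates, good to about 4 mm: the middle of the surface that is visible of it).
- manip.landmark_of(query, camera): "at" ([x, y, z] in m, in world coordinates, good to about 4 mm: a listed point, or the origin of a listed thing).
The state is a dict: "time": time; "q": joint angles; "qvel": joint speeds; "joint_efforts": joint torques, N m; "tcp_pos": TCP position; "ee_rot": TCP orientation; "contact_force": force on the tool from outside, world axes, zero at the start; "moment": the same for the moment, N m; "finger_gap": finger opening in m; "grip_force": force on a finger pad.
Only numpy, scipy, OpenCV 4.12 (cv2) and the standard library are available. Lean on these libraries where they do the work, as an engineer would, in place of code of your own. Each camera call takes 0.05 s, during which the arm holds its last target. There are 200 camera calls.

## Working session

There is one attempt and no reset: what is moved stays moved. The work goes in short steps, Python scripts to look and compute and a tool call to move; the robot and the scene stay as the last step left them, time stands still between calls to the robot, and variables do not carry over. Pictures are saved under pics/ and viewed, at most 10 in all, crops included, and the job is handed in when it is done.

Besides the shell and the picture viewer there is one more tool, called after ">>>" in YAML: its name, and indented under it one key for each argument. carry_out: Moves the arm, as the interface text tells. Its arguments: {"type":"object","properties":{"deltas":{"type":"array"}},"required":["deltas"]}

```bash
mkdir -p pics; python3 - <<'E'
from bench import manip
import cv2, numpy as np
s=manip.sense(); print(s['time'],s['tcp_pos'],s['ee_rot'],s['finger_gap'],manip.tcp_to_grasp)
ims=[]
for c in ['top','scene']:
    d=manip.snapshot(c); cv2.imwrite(f'pics/{c}0.png',d['image'][:,:,::-1])
    for q in ['station','guard_handle','guard_front','spanner','spanner_mid','tray','stator','mallet','end_bell','tape_roll','wire_spool']:
        r=manip.landmark_of(q,c)
        print(c,q,[(np.round(x['at'],3).tolist(),round(x['conf'],2)) for x in r[:2]])
E
```

```text
0.0 [ 0.23401265 -0.60566634  0.23023656] [ 9.83043110e-01  1.83372016e-01 -1.59402318e-04 -9.60503301e-04] 0.08562006437363946 -0.0187
top station [([0.544, -0.0, -0.008], 0.59), ([0.718, 0.273, -0.002], 0.49)]
top guard_handle [([0.516, -0.2, 0.127], 0.96)]
top guard_front [([0.536, -0.074, 0.085], 0.94), ([0.629, -0.469, 0.001], 0.62)]
top spanner [([0.542, 0.001, 0.03], 0.89)]
top spanner_mid []
top tray [([0.5, 0.43, 0.001], 0.59)]
top stator [([0.565, 0.102, 0.029], 0.94), ([0.546, -0.005, 0.034], 0.19)]
top mallet [([0.405, -0.464, -0.001], 0.83)]
top end_bell [([0.628, -0.468, 0.0], 0.55)]
top tape_roll [([0.718, 0.27, -0.004], 0.71), ([0.407, -0.467, 0.002], 0.44)]
top wire_spool [([0.286, 0.309, -0.001], 0.58)]
scene station [([0.547, 0.004, -0.002], 0.68)]
scene guard_handle [([0.514, -0.202, 0.129], 0.63), ([0.532, -0.069, 0.082], 0.61)]
scene guard_front [([0.53, -0.07, 0.079], 0.92)]
scene spanner [([0.539, 0.003, 0.034], 0.75)]
scene spanner_mid [([0.54, 0.001, 0.034], 0.64), ([0.542, 0.002, 0.032], 0.25)]
scene tray [([0.498, 0.424, 0.003], 0.96)]
scene stator [([0.567, 0.1, 0.027], 0.95)]
scene mallet [([0.401, -0.461, -0.002], 0.59)]
scene end_bell [([0.628, -0.465, -0.001], 0.83)]
scene tape_roll [([0.721, 0.271, 0.001], 0.91), ([0.513, -0.201, 0.129], 0.61)]
scene wire_spool [([0.287, 0.309, -0.001], 0.57)]
```

View pics/top0.png

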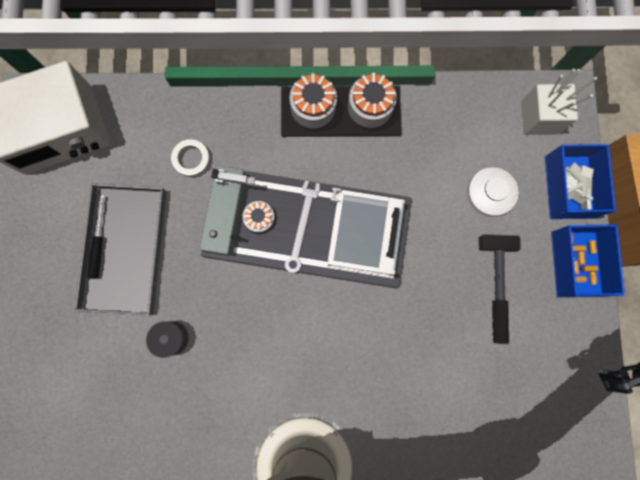

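View pics/scene0.png

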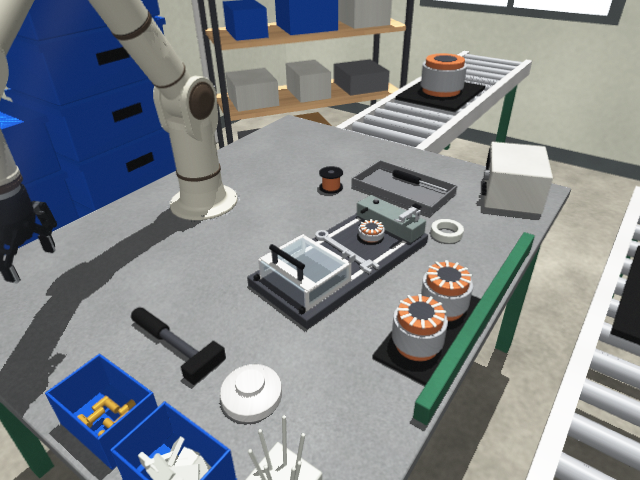

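The top view shows the ring end of the spanner at (293,265) and the open end at (311,188). The stator is at (258,215) and the guard handle bar at about (393,232). The tray spans roughly (80..167, 186..312), with the screwdriver along its left (+y) wall. The networks' positions agree with this, so I'll start towards the spanner and measure the yaws.

>>> carry_out:
  deltas:
    - [2.4,3.8,0,-3.4,0.6]
    - [2.4,3.8,0,-3.4,0.6]
    - [2.4,3.8,0,-3.4,0.6]
    - [2.4,3.8,0,-3.4,0.6]
    - [2.4,3.8,0,-3.4,0.6]
    - [2.4,3.8,0,-3.4,0.6]
    - [2.4,3.8,0,-3.4,0.6]
    - [2.4,3.8,0,-3.4,0.6]
    - [2.4,3.8,0,-3.4,0.6]
    - [2.4,3.8,0,-3.4,0.6]

```text
time: 2.03
tcp_pos: [0.4576, -0.2523, 0.2317]
ee_rot: [0.994, -0.114, 0.0, 0.0]
contact_force: [0.7, 0.3, 0.1]
finger_gap: 0.0512
grip_force: 0.0
```

```bash
python3 - <<'E'
import cv2,numpy as np
im=cv2.imread('pics/top0.png')
a=cv2.resize(im[155:325,70:420],None,fx=2.28,fy=2.28,interpolation=cv2.INTER_CUBIC)
cv2.imwrite('pics/crop0.png',a); print(a.shape)
E
cat > h.py <<'E'
from bench import manip
import cv2, numpy as np
def ray(d,uv,z):
    "pixel -> world point on plane of height z"
    f=240/np.tan(np.radians(d['fovy'])/2)
    p=(np.asarray(uv,float)-[d['cx'],d['cy']])/f
    s=p.copy()
    for _ in range(20): s=p/(1+d['k1']*(s@s))
    R=cv2.Rodrigues(np.asarray(d['rvec'],float))[0]; t=np.ravel(d['tvec'])
    o=-R.T@t; v=R.T@np.r_[s,1]
    return o+v*(z-o[2])/v[2]
def tool():
    s=manip.sense(); from scipy.spatial.transform import Rotation as Ro
    x=Ro.from_quat(s['ee_rot']).as_matrix()
    return s['time'],np.round(s['tcp_pos'],4),round(np.degrees(np.arctan2(x[1,0],x[0,0])),2),round(s['finger_gap'],4),np.round(s['contact_force'],1),s['grip_force']
E
```

```text
(388, 798, 3)
```

View pics/crop0.png

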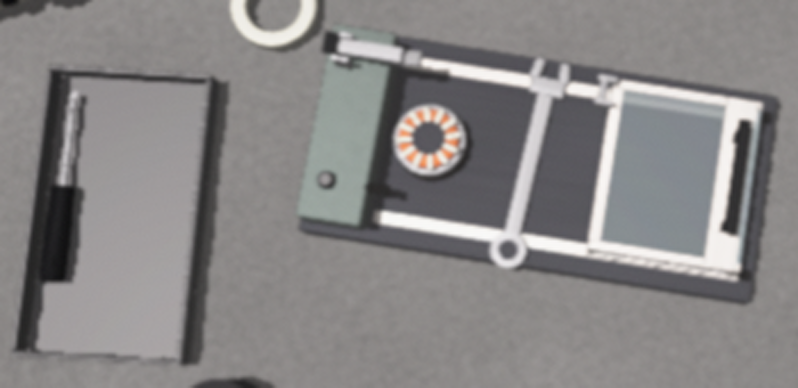

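The crop shows the spanner's ring at (507,250), its jaw at (549,78) and the shank middle near (529,165). The tray rim corners are (52,70), (220,80), (190,362) and (18,350). The handle bar runs from (745,122) to (732,233).

```bash
python3 - <<'E'
from h import *
d=manip.snapshot('top')
P=lambda u,v,z: ray(d,(u/2.28+70-.28,v/2.28+155-.28),z)[:2]
A=lambda a,b: round(np.degrees(np.arctan2(*(b-a)[::-1])),2)
r,j=P(507,250,.038),P(549,78,.038); print('sp',r,j,(r+j)/2,A(r,j),np.linalg.norm(j-r),P(529,165,.037))
c=[P(*q,.035) for q in [(52,70),(220,80),(190,362),(18,350)]]
print('tray',np.round(c,3),np.mean(c,0),A(c[3],c[0]),A(c[2],c[1]),A(c[1],c[0])-90)
a,b=P(745,122,.128),P(732,233,.128); print('handle',a,b,(a+b)/2,A(b,a),np.linalg.norm(a-b))
a,b=P(752,300,.03),P(300,232,.03);print('station side',a,b,A(a,b)-90,np.linalg.norm(a-b)); print('stator',P(429,140,.064))
manip.snapshot('wrist');
for q in ['spanner_mid','spanner','guard_handle','guard_front']: print(q,[(np.round(x['at'],3).tolist(),round(x['conf'],2)) for x in manip.landmark_of(q,'wrist')[:1]])
print(tool())
E
```

```text
sp [0.45187041 0.02143834] [ 0.63103699 -0.02371058] [ 0.5414537  -0.00113612] -14.14 0.18476765988229743 [ 0.53950019 -0.00186549]
tray [[0.646 0.491]
 [0.634 0.318]
 [0.345 0.339]
 [0.359 0.51 ]] [0.49608335 0.41443938] -3.68 -4.15 -4.180000000000007
handle [ 0.56301669 -0.21136763] [ 0.45600421 -0.19479183] [ 0.50951045 -0.20307973] -8.8 0.10828862538319128
station side [ 0.3978051  -0.22778149] [0.47430551 0.23325785] -9.420000000000002 0.46734311137849305
stator [0.56184848 0.09829223]
spanner_mid [([0.541, -0.0, 0.036], 0.79)]
spanner [([0.544, 0.001, 0.03], 0.85)]
guard_handle [([0.513, -0.202, 0.128], 0.74)]
guard_front [([0.533, -0.073, 0.083], 0.64)]
(2.3333, array([ 0.4562, -0.2551,  0.2313]), np.float64(-12.92), 0.0508, array([-0.9, -0.3,  0.8]), 0.0)
```

>>> carry_out:
  deltas:
    - [1.06,3.19,0,-0.15,0.6]
    - [1.06,3.19,0,-0.15,0.6]
    - [1.06,3.19,0,-0.15,0.6]
    - [1.06,3.19,-1,-0.15,0.6]
    - [1.06,3.19,-1,-0.15,0.6]
    - [1.06,3.19,-2,-0.15,0.6]
    - [1.06,3.19,-2,-0.15,0.6]
    - [1.06,3.19,-2,-0.15,0.6]
    - [0,0,0,0,0.6]
    - [0,0,0,0,0.6]

```text
time: 3.17
tcp_pos: [0.5409, 0.002, 0.1498]
ee_rot: [0.993, -0.121, -0.002, -0.0]
contact_force: [0.1, -0.6, 0.6]
finger_gap: 0.0516
grip_force: 0.0
```

```bash
python3 - <<'E'
from h import *
d=manip.snapshot('wrist'); cv2.imwrite('pics/w1.png',d['image'][:,:,::-1])
for q in ['spanner_mid','spanner','stator','guard_front']: print(q,[(np.round(x['at'],3).tolist(),round(x['conf'],2)) for x in manip.landmark_of(q,'wrist')[:1]])
print(tool())
E
```

```text
spanner_mid [([0.545, -0.001, 0.037], 0.76)]
spanner [([0.543, -0.001, 0.033], 0.64)]
stator [([0.57, 0.101, 0.028], 0.78)]
guard_front [([0.534, -0.073, 0.083], 0.82)]
(3.4167, array([ 0.542 , -0.0014,  0.1519]), np.float64(-14.29), 0.051, array([ 0. , -0.3,  0.2]), 0.0)
```

View pics/w1.png

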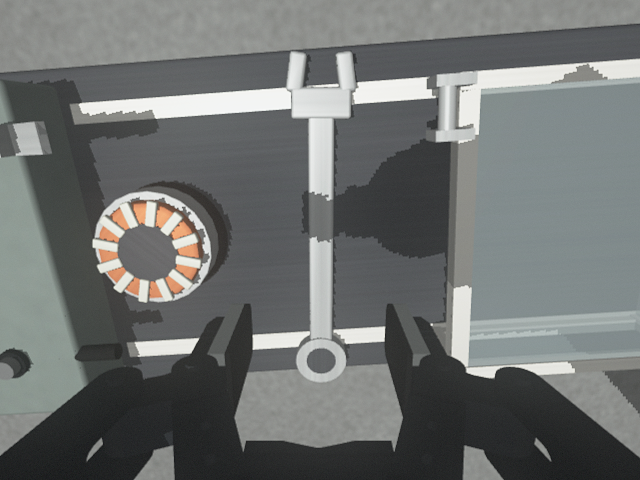

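The spanner is upright in the wrist view at column ~320, centred between the fingers at ~235 and ~405. I'll descend and then close.

>>> carry_out:
  deltas:
    - [0,0,-2,0,0.6]
    - [0,0,-2,0,0.6]
    - [0,0,-2,0,0.6]
    - [0,0,-2,0,0.6]
    - [0,0,-1.5,0,0.6]
    - [0,0,-1,0,0.6]
    - [0,0,-0.8,0,0.6]
    - [0,0,-0.4,0,0.6]
    - [0,0,0,0,0.6]
    - [0,0,0,0,0.6]

```text
time: 4.25
tcp_pos: [0.5422, 0.0011, 0.0349]
ee_rot: [0.992, -0.123, 0.0, -0.0]
contact_force: [0.1, -0.4, -0.4]
finger_gap: 0.0515
grip_force: 0.0
```

>>> carry_out:
  deltas:
    - [0,0,-0.1,0,0.3]
    - [0,0,-0.1,0,0]
    - [0,0,0,0,0]
    - [0,0,0,0,0]
    - [0,0,0,0,0]
    - [0,0,0,0,0]
    - [0,0,0,0,0]
    - [0,0,0,0,0]
    - [0,0,0,0,0]
    - [0,0,0,0,0]

```text
time: 5.08
tcp_pos: [0.5421, 0.0012, 0.033]
ee_rot: [0.992, -0.122, 0.0, 0.0]
contact_force: [-1.2, -0.4, 6.2]
finger_gap: 0.0139
grip_force: 59.0
```

>>> carry_out:
  deltas:
    - [0,0,0.5,0,0]
    - [0,0,1,0,0]
    - [0,0,1.5,0,0]
    - [0,0,2,0,0]
    - [0,0,2,0,0]
    - [0,0,2,0,0]
    - [0,0,2,0,0]
    - [0,0,2,0,0]
    - [0,0,2,0,0]
    - [0,0,1,0,0]

```text
time: 5.92
tcp_pos: [0.5427, 0.0015, 0.1952]
ee_rot: [0.992, -0.122, 0.002, -0.0]
contact_force: [1.7, 0.5, -1.8]
finger_gap: 0.0138
grip_force: 58.9
```

```bash
python3 - <<'E'
from h import *
print(tool())
for c in ['top','wrist','scene']:
    manip.snapshot(c)
    for q in ['spanner_mid','stator','tray']: print(c,q,[(np.round(x['at'],3).tolist(),round(x['conf'],2)) for x in manip.landmark_of(q,c)[:1]])
E
```

```text
(5.9167, array([0.5427, 0.0015, 0.1952]), np.float64(-14.05), 0.0138, array([ 1.7,  0.5, -1.8]), 58.87891173362732)
top spanner_mid [([0.627, -0.467, 0.004], 0.67)]
top stator [([0.564, 0.102, 0.028], 0.74)]
top tray [([0.498, 0.428, -0.001], 0.81)]
wrist spanner_mid [([0.541, -0.004, 0.196], 0.67)]
wrist stator [([0.572, 0.104, 0.03], 0.94)]
wrist tray []
scene spanner_mid [([0.542, 0.002, 0.193], 0.64)]
scene stator [([0.566, 0.097, 0.028], 0.71)]
scene tray [([0.497, 0.426, -0.002], 0.61)]
```

>>> carry_out:
  deltas:
    - [-0.3,1.5,0,1,0]
    - [-0.5,3,0,1,0]
    - [-0.5,3.5,0,1,0]
    - [-0.5,3.5,0,1,0]
    - [-0.5,3.5,0,1,0]
    - [-0.5,3.5,0,1,0]
    - [-0.5,3.5,0,1,0]
    - [-0.5,3.5,0,1,0]
    - [-0.5,3.5,0,1,0]
    - [-0.3,3,0,1,0]

```text
time: 7.35
tcp_pos: [0.4937, 0.3249, 0.1923]
ee_rot: [0.999, -0.034, -0.0, -0.001]
contact_force: [-0.0, 0.5, -1.0]
finger_gap: 0.0134
grip_force: 58.9
```

>>> carry_out:
  deltas:
    - [0,3,0,0,0]
    - [0,2,0,0,0]
    - [0,1.5,0,0,0]
    - [0,0.8,-1,0,0]
    - [0,0.7,-1,0,0]
    - [0,0,-1,0,0]
    - [0,0,-1,0,0]
    - [0,0,0,0,0]
    - [0,0,0,0,0]
    - [0,0,0,0,0]

```text
time: 8.18
tcp_pos: [0.4961, 0.4006, 0.1525]
ee_rot: [0.999, -0.036, 0.0, 0.0]
contact_force: [-0.1, 0.1, -1.3]
finger_gap: 0.0138
grip_force: 58.9
```

```bash
python3 - <<'E'
from h import *
d=manip.snapshot('wrist'); cv2.imwrite('pics/w2.png',d['image'][:,:,::-1])
print(tool())
for q in ['spanner_mid','tray']: print(q,[(np.round(x['at'],3).tolist(),round(x['conf'],2)) for x in manip.landmark_of(q,'wrist')[:1]])
E
```

```text
(8.2333, array([0.4963, 0.4009, 0.1529]), np.float64(-4.13), 0.0139, array([-0.6,  0.4, -0.8]), 58.862632513046265)
spanner_mid [([0.497, 0.4, 0.158], 0.85)]
tray [([0.496, 0.423, -0.002], 0.75)]
```

View pics/w2.png

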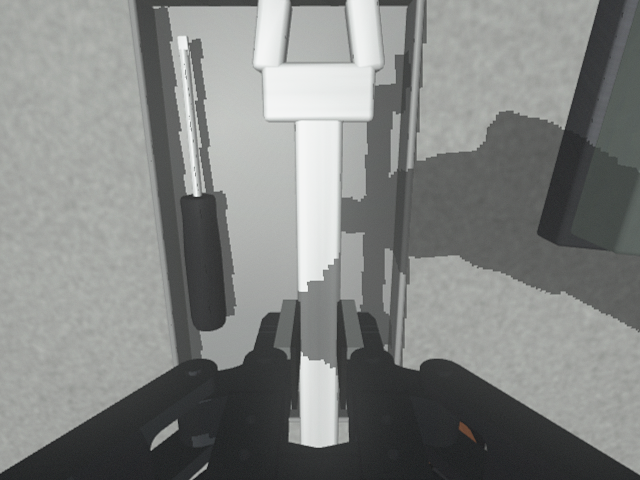

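The spanner is level in the jaws at columns 255–380 and parallel to the tray walls. It is clear of the screwdriver at about (200,200) and of the right wall at about 405. I'll lower it.

>>> carry_out:
  deltas:
    - [0,0,-2,0,0]
    - [0,0,-2.2,0,0]
    - [0,0,-2.2,0,0]
    - [0,0,-2,0,0]
    - [0,0,-2,0,0]
    - [0,0,-1.5,0,0]
    - [0,0,-1,0,0]
    - [0,0,-0.7,0,0]
    - [0,0,-0.5,0,0]
    - [0,0,0,0,0]

```text
time: 9.17
tcp_pos: [0.4956, 0.4011, 0.0109]
ee_rot: [0.999, -0.036, -0.0, 0.0]
contact_force: [0.2, 0.9, -2.0]
finger_gap: 0.0132
grip_force: 58.9
```

>>> carry_out:
  deltas:
    - [0,0,-0.1,0,0]
    - [0,0,-0.1,0,0]
    - [0,0,0,0,0]
    - [0,0,0,0,0.15]
    - [0,0,0,0,0.3]
    - [0,0,0,0,0.4]
    - [0,0,0,0,0.4]
    - [0,0,0,0,0.4]
    - [0,0,0,0,0.4]
    - [0,0,0,0,0.4]

```text
time: 10.0
tcp_pos: [0.4958, 0.4013, 0.0094]
ee_rot: [0.999, -0.036, 0.0, -0.0]
contact_force: [0.2, -0.6, -0.4]
finger_gap: 0.0341
grip_force: 0.0
```

>>> carry_out:
  deltas:
    - [0,0,1,0,0.4]
    - [0,0,2,0,0.4]
    - [0,0,2.5,0,0.4]
    - [0,0,2.5,0,0.4]
    - [0,0,3,0,0.4]
    - [0,0,3,0,0.4]
    - [0,0,3,0,0.4]
    - [0,0,3,0,0.4]
    - [0,0,0,0,0.4]
    - [0,0,0,0,0.4]

```text
time: 10.83
tcp_pos: [0.4968, 0.4024, 0.2128]
ee_rot: [0.999, -0.035, 0.002, -0.002]
contact_force: [0.8, -0.6, 0.0]
finger_gap: 0.034
grip_force: 0.0
```

```bash
python3 - <<'E'
from h import *
d=manip.snapshot('wrist'); cv2.imwrite('pics/w3.png',d['image'][:,:,::-1])
print(tool())
for q in ['spanner_mid','spanner','tray']: print(q,[(np.round(x['at'],3).tolist(),round(x['conf'],2)) for x in manip.landmark_of(q,'wrist')[:1]])
E
```

```text
(10.8833, array([0.4959, 0.4014, 0.2106]), np.float64(-4.06), 0.0336, array([-0.1, -0.7, -0. ]), 0.0)
spanner_mid [([0.496, 0.4, 0.014], 0.58)]
spanner [([0.5, 0.4, 0.008], 0.59)]
tray [([0.498, 0.422, -0.002], 0.65)]
```

View pics/w3.png

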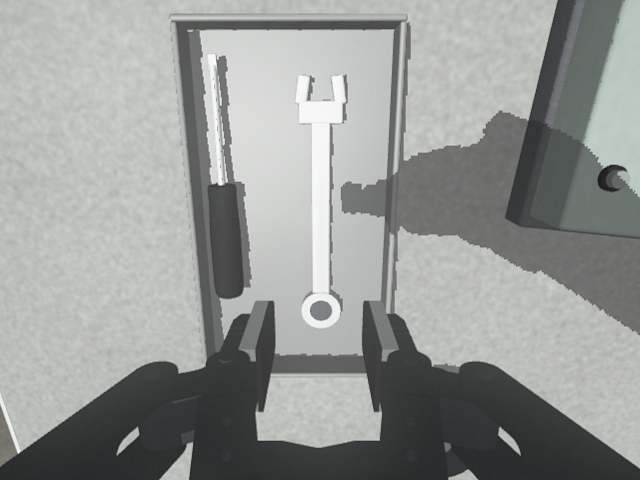

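The spanner lies flat on the tray floor, ring end at (320,310) and jaws at (320,90), clear of the screwdriver and the walls. Next is the guard handle.

>>> carry_out:
  deltas:
    - [0.3,-3,0,-0.5,0.6]
    - [0.3,-3.5,0,-0.5,0.6]
    - [0.3,-3.5,0,-0.5,0.6]
    - [0.3,-3.5,0,-0.5,0.6]
    - [0.3,-3.5,0,-0.5,0.6]
    - [0.3,-3.5,0,-0.5,0.6]
    - [0,-3.5,0,-0.5,0.6]
    - [0,-3.5,0,-0.5,0.6]
    - [0,-3.5,0,-0.5,0.6]
    - [0,-3.5,0,-0.5,0.6]

```text
time: 11.87
tcp_pos: [0.5125, 0.0544, 0.2081]
ee_rot: [0.997, -0.079, -0.001, 0.0]
contact_force: [0.8, -0.0, 0.1]
finger_gap: 0.0515
grip_force: 0.0
```

>>> carry_out:
  deltas:
    - [0,-3.5,0,0,0.6]
    - [0,-3.5,0,0,0.6]
    - [0,-3.5,0,0,0.6]
    - [0,-3.5,0,0,0.6]
    - [0,-3.5,0,0,0.6]
    - [0,-3,0,0,0.6]
    - [0,-2.5,0,0,0.6]
    - [0,-1.5,0,0,0.6]
    - [0,0,0,0,0.6]
    - [0,0,0,0,0.6]

```text
time: 12.7
tcp_pos: [0.5127, -0.1892, 0.2081]
ee_rot: [0.997, -0.08, -0.001, -0.0]
contact_force: [-0.4, -0.3, 0.6]
finger_gap: 0.0513
grip_force: 0.0
```

```bash
python3 - <<'E'
from h import *
d=manip.snapshot('wrist'); cv2.imwrite('pics/w4.png',d['image'][:,:,::-1])
print(tool())
for q in ['guard_handle','guard_front','station']: print(q,[(np.round(x['at'],3).tolist(),round(x['conf'],2)) for x in manip.landmark_of(q,'wrist')[:2]])
E
```

```text
(12.75, array([ 0.5131, -0.1877,  0.2083]), np.float64(-9.06), 0.0512, array([-0.3,  0.2, -0.2]), 0.0)
guard_handle [([0.511, -0.202, 0.129], 0.61)]
guard_front [([0.536, -0.075, 0.084], 0.95)]
station [([0.547, -0.001, 0.003], 0.78)]
```

View pics/w4.png

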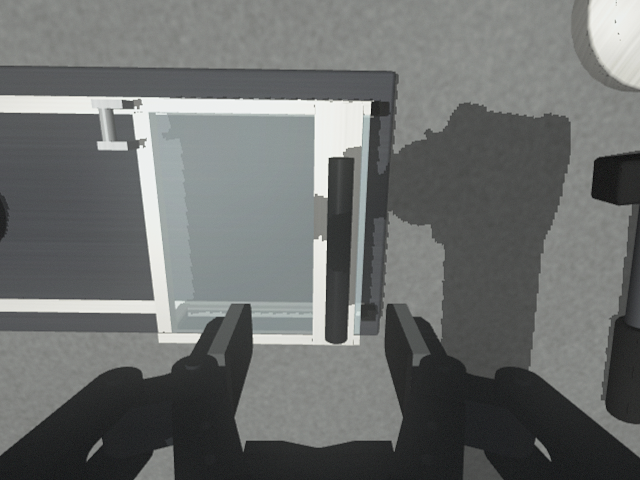

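The handle bar is at columns 337–341, parallel to the pads, about 14 mm from the gripper's centre plane. I'll shift over and descend.

>>> carry_out:
  deltas:
    - [0,-0.7,0,0,0.6]
    - [0,-0.7,0,0,0.6]
    - [0,0,-1.5,0,0.6]
    - [0,0,-2,0,0.6]
    - [0,0,-2,0,0.6]
    - [0,0,-2,0,0.6]
    - [0,0,-1.5,0,0.6]
    - [0,0,-0.8,0,0.6]
    - [0,0,0,0,0.6]
    - [0,0,0,0,0.6]

```text
time: 13.73
tcp_pos: [0.5137, -0.2031, 0.1114]
ee_rot: [0.997, -0.079, -0.0, 0.0]
contact_force: [-0.0, 0.3, 0.5]
finger_gap: 0.051
grip_force: 0.0
```

>>> carry_out:
  deltas:
    - [0,0,0,0,0.4]
    - [0,0,0,0,0.2]
    - [0,0,0,0,0]
    - [0,0,0,0,0]
    - [0,0,0,0,0]
    - [0,0,0,0,0]
    - [0,0,0,0,0]
    - [0,0,0,0,0]
    - [0,0,0,0,0]
    - [0,0,0,0,0]

```text
time: 14.57
tcp_pos: [0.5145, -0.2029, 0.1126]
ee_rot: [0.997, -0.079, 0.001, 0.0]
contact_force: [-1.7, 1.9, 6.7]
finger_gap: 0.0119
grip_force: 58.4
```

>>> carry_out:
  deltas:
    - [0.08,0.49,0,0,0]
    - [0.16,0.99,0,0,0]
    - [0.32,1.97,0,0,0]
    - [0.32,1.97,0,0,0]
    - [0.32,1.97,0,0,0]
    - [0.32,1.97,0,0,0]
    - [0.32,1.97,0,0,0]
    - [0.32,1.97,0,0,0]
    - [0.16,0.99,0,0,0]
    - [0,0,0,0,0]

```text
time: 15.4
tcp_pos: [0.5403, -0.0558, 0.1126]
ee_rot: [0.997, -0.077, 0.003, -0.001]
contact_force: [4.9, 0.5, 1.3]
finger_gap: 0.0118
grip_force: 58.9
```

>>> carry_out:
  deltas:
    - [0.25,0.99,0,0,0]
    - [0.17,0.99,0,0,0]
    - [0.17,0.99,0,0,0]
    - [0.17,0.99,0,0,0]
    - [0.17,0.99,0,0,0]
    - [0.17,0.99,0,0,0]
    - [0.09,0.49,0,0,0]
    - [0.09,0.49,0,0,0]
    - [0.05,0.3,0,0,0]
    - [0,0,0,0,0]

```text
time: 16.23
tcp_pos: [0.5519, 0.0107, 0.1125]
ee_rot: [0.997, -0.08, 0.002, 0.001]
contact_force: [1.3, -5.1, 6.5]
finger_gap: 0.0119
grip_force: 59.4
```

```bash
python3 - <<'E'
from h import *
t=tool(); print(t); p=t[1]-[.5145,-.2029,.1126]; print('travel',np.hypot(p[0],p[1]),np.degrees(np.arctan2(p[0],p[1])))
print(manip.sense()['moment'])
E
```

```text
(16.2333, array([0.5519, 0.0107, 0.1125]), np.float64(-9.15), 0.0119, array([ 1.3, -5.1,  6.5]), 59.40456032752991)
travel 0.2168495330868849 9.931450783115439
[-1.15822752 -0.48619079 -0.1637717 ]
```

>>> carry_out:
  deltas:
    - [0.05,0.3,0,0,0]
    - [0.05,0.3,0,0,0]
    - [0.03,0.2,0,0,0]
    - [0.03,0.2,0,0,0]
    - [0,0,0,0,0]
    - [0,0,0,0,0]
    - [0,0,0,0,0]
    - [0,0,0,0,0]
    - [0,0,0,0,0]
    - [0,0,0,0,0]

```text
time: 17.07
tcp_pos: [0.5533, 0.0185, 0.1126]
ee_rot: [0.997, -0.081, 0.002, 0.002]
contact_force: [1.7, -9.9, 7.4]
finger_gap: 0.012
grip_force: 59.5
```

>>> carry_out:
  deltas:
    - [0.03,0.2,0,0,0]
    - [0.03,0.2,0,0,0]
    - [0,0,0,0,0]
    - [0,0,0,0,0]
    - [0,0,0,0,0]
    - [0,0,0,0,0]
    - [0,0,0,0,0]
    - [0,0,0,0,0]
    - [0,0,0,0,0]
    - [0,0,0,0,0]

```text
time: 17.9
tcp_pos: [0.5533, 0.0186, 0.1126]
ee_rot: [0.997, -0.082, 0.001, 0.004]
contact_force: [0.0, -16.3, 10.4]
finger_gap: 0.012
grip_force: 59.8
```

The guard is at the end stop: the force rose with no further motion. I'll ease back onto the latch and release.

>>> carry_out:
  deltas:
    - [-0.03,-0.2,0,0,0]
    - [-0.03,-0.2,0,0,0]
    - [-0.03,-0.2,0,0,0]
    - [-0.03,-0.2,0,0,0]
    - [0,-0.1,0,0,0]
    - [0,-0.1,0,0,0]
    - [0,0,0,0,0]
    - [0,0,0,0,0]
    - [0,0,0,0,0]
    - [0,0,0,0,0]

```text
time: 18.73
tcp_pos: [0.5524, 0.0137, 0.1125]
ee_rot: [0.997, -0.08, 0.001, 0.001]
contact_force: [1.6, -7.5, 8.5]
finger_gap: 0.0121
grip_force: 59.6
```

>>> carry_out:
  deltas:
    - [0,0,0,0,0.1]
    - [0,0,0,0,0.2]
    - [0,0,0,0,0.4]
    - [0,0,0,0,0.6]
    - [0,0,0,0,0.6]
    - [0,0,0,0,0.6]
    - [0,0,0,0,0.6]
    - [0,0,0,0,0.6]
    - [0,0,0,0,0.6]
    - [0,0,0,0,0.6]

```text
time: 19.57
tcp_pos: [0.5511, 0.0164, 0.1113]
ee_rot: [0.997, -0.079, -0.0, -0.0]
contact_force: [-0.5, -0.6, -1.5]
finger_gap: 0.0512
grip_force: 0.0
```

>>> carry_out:
  deltas:
    - [0,0,1,0,0.6]
    - [0,0,1.5,0,0.6]
    - [0,0,2,0,0.6]
    - [0,0,2,0,0.6]
    - [0,0,2,0,0.6]
    - [0,0,2,0,0.6]
    - [0,0,2,0,0.6]
    - [0,-1,0,0,0.6]
    - [0,-3,0,0,0.6]
    - [0,-3,0,0,0.6]

```text
time: 20.4
tcp_pos: [0.5514, -0.0531, 0.2373]
ee_rot: [0.997, -0.077, 0.001, -0.0]
contact_force: [0.6, 0.6, -0.1]
finger_gap: 0.0513
grip_force: 0.0
```

>>> carry_out:
  deltas:
    - [0,-3.5,0,0,0.6]
    - [0,-3.5,0,0,0.6]
    - [0,-3.5,0,0,0.6]
    - [0,-3.5,0,0,0.6]
    - [0,-3.5,0,0,0.6]
    - [0,-3,0,0,0.6]
    - [0,-2,0,0,0.6]
    - [0,-1,0,0,0.6]
    - [0,0,0,0,0.6]
    - [0,0,0,0,0.6]

```text
time: 21.23
tcp_pos: [0.551, -0.2879, 0.2361]
ee_rot: [0.997, -0.079, -0.0, -0.001]
contact_force: [-0.1, -0.0, -1.0]
finger_gap: 0.0511
grip_force: 0.0
```

```bash
python3 - <<'E'
from h import *
print(tool())
d=manip.snapshot('scene'); a=d['image'][:,:,::-1][150:330,230:480]; 
for c in ['top','scene']:
    e=manip.snapshot(c)
    if c=='top': b=e['image'][:,:,::-1][155:325,70:420]
    for q in ['guard_handle','guard_front','stator','spanner','mallet','wire_spool','end_bell','tape_roll']: print(c,q,[(np.round(x['at'],3).tolist(),round(x['conf'],2)) for x in manip.landmark_of(q,c)[:1]])
a=cv2.resize(a,None,fx=1.9,fy=1.9,interpolation=3); b=cv2.resize(b,None,fx=1.5,fy=1.5,interpolation=3)
w=max(a.shape[1],b.shape[1]); p=lambda i: cv2.copyMakeBorder(i,0,0,0,w-i.shape[1],0)
cv2.imwrite('pics/fin.png',np.vstack([p(a),p(b)]))
E
```

```text
(21.2333, array([ 0.551 , -0.2879,  0.2361]), np.float64(-9.08), 0.0511, array([-0.1, -0. , -1. ]), 0.0)
top guard_handle [([0.552, 0.011, 0.127], 0.61)]
top guard_front [([0.575, 0.138, 0.084], 0.82)]
top stator []
top spanner [([0.498, 0.401, 0.004], 0.66)]
top mallet []
top wire_spool [([0.288, 0.309, -0.003], 0.9)]
top end_bell []
top tape_roll [([0.718, 0.272, -0.004], 0.88)]
scene guard_handle [([0.55, 0.01, 0.13], 0.87)]
scene guard_front [([0.57, 0.144, 0.08], 0.76)]
scene stator []
scene spanner [([0.496, 0.405, 0.007], 0.82)]
scene mallet [([0.403, -0.459, -0.0], 0.8)]
scene wire_spool [([0.286, 0.307, -0.002], 0.55)]
scene end_bell [([0.626, -0.464, 0.0], 0.85)]
scene tape_roll [([0.719, 0.271, 0.002], 0.94)]
```

View pics/fin.png

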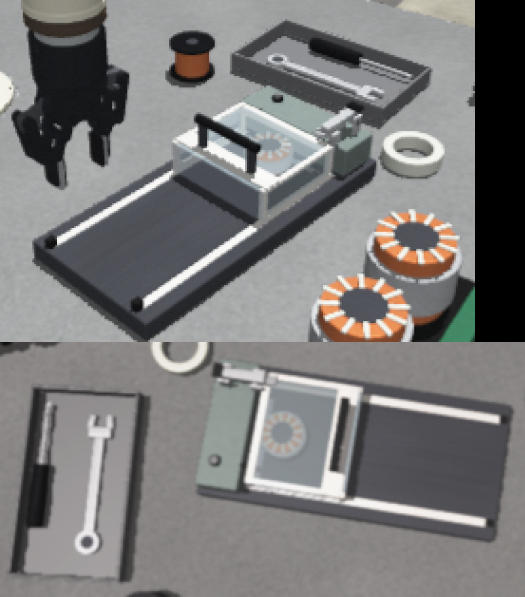

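The final views show the spanner flat in the tray and the guard over the core. Both cameras put the handle at y ≈ 0.010, which is about 0.216 m of travel. That matches latched (0.219), not sprung back (0.20), and the bystanders haven't moved.

```bash
python3 -c "
from bench import manip
print(manip.hand_in())"
```

```text
the job is handed in; nothing more can be done
None
```

The spanner lies flat in the tool tray and the guard is shut over the motor core; the handle's measured position (about 0.216 m of travel) shows the latch is holding it, and the job is handed in.

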